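# Stain bottles in order of size on the reagent shelf

### The job

Stand the four amber stain bottles on the reagent shelf in order of size, one upright on the middle of each rubber pad, with the smallest at the end nearest the microscope and the largest at the far end. Set each one down gently, let none fall over, and leave the tip box, specimen jar, petri dishes and steel beaker where they are.

Things in the scene. Friction and masses are not known exactly. Their poses are not given: they have to be found in the camera images.
- bottle_25: the smallest of the four loose stain bottles: round, upright, amber glass with a white paper band and a ribbed blue screw cap. Body 36 mm in diameter, 74 mm high over all; the cap, where it is gripped, is 32 mm in diameter and the topmost 20 mm. About 65 g. Origin at the centre of its underside, z up its axis.
- bottle_50: the second smallest of the four loose stain bottles: round, upright, amber glass with a white paper band and a ribbed blue screw cap. Body 46 mm in diameter, 91 mm high over all; the cap, where it is gripped, is 40 mm in diameter and the topmost 22 mm. About 115 g. Origin at the centre of its underside, z up its axis.
- bottle_100: the second largest of the four loose stain bottles: round, upright, amber glass with a white paper band and a ribbed blue screw cap. Body 56 mm in diameter, 107 mm high over all; the cap, where it is gripped, is 52 mm in diameter and the topmost 24 mm. About 210 g. Origin at the centre of its underside, z up its axis.
- bottle_250: the largest of the four loose stain bottles: round, upright, amber glass with a white paper band and a ribbed blue screw cap. Body 70 mm in diameter, 143 mm high over all; the cap, where it is gripped, is 54 mm in diameter and the topmost 25 mm. About 440 g. Origin at the centre of its underside, z up its axis.
- shelf: low steel bench shelf, fixed, 120 mm deep (x), 372 mm long (y), with a row of four round black rubber pads 76 mm across. Origin on the bench under its middle; z up, x to its back (away from the robot), y along the row. Pad centres: x = 0, y = +132, +44, -44, -132 mm; pad tops, where bottles stand, at z = 32 mm. A thin rail along the back at x = +55 mm, its top at z = 63 mm.
- microscope: a white binocular compound microscope, about 230 x 160 mm on the bench and 400 mm tall, fixed; it stands beyond one end of the shelf, to the left or to the right. Origin at the centre of its underside. (Beyond the other end stands a white hotplate stirrer.)
- tip_box: bystander, loose: open white pipette-tip box with yellow tips, 118 x 82 mm, 54 mm high; origin at the centre of its underside
- specimen_jar: bystander, loose: squat clear jar with a pale specimen and a black lid, 66 mm across, 77 mm high; origin at the centre of its underside
- dish_stack: bystander, loose: stack of three clear petri dishes, 60 mm across, 48 mm high, in one piece; origin at the centre of its underside
- steel_beaker: bystander, loose: open steel beaker, 72 mm across, 85 mm high; origin at the centre of its underside
Mind the look-alikes: they are no part of the job. Leave any purple or red look-alike of the bottle_25 alone.

How it is judged (in metres and radians):
At the end, for the whole second after the job is handed in: Counted from the shelf end nearest the microscope, the bottles stand on the four pads from smallest to largest, each upright (within 0.08 rad), within 14 mm of its pad's centre along and across the shelf, foot on the pad within 5 mm of height, released and at rest (((y of microscope in the frame of shelf above 0 m and y of bottle_25 in the frame of shelf between 0.118 and 0.146 m and y of bottle_50 in the frame of shelf between 0.03 and 0.058 m and y of bottle_100 in the frame of shelf between -0.058 and -0.03 m and y of bottle_250 in the frame of shelf between -0.146 and -0.118 m) or (y of microscope in the frame of shelf below 0 m and y of bottle_25 in the frame of shelf between -0.146 and -0.118 m and y of bottle_50 in the frame of shelf between -0.058 and -0.03 m and y of bottle_100 in the frame of shelf between 0.03 and 0.058 m and y of bottle_250 in the frame of shelf between 0.118 and 0.146 m)) and x of bottle_25 in the frame of shelf between -0.014 and 0.014 m and z of bottle_25 in the frame of shelf between 0.027 and 0.037 m and angle between each of bottle_25, bottle_50, bottle_100, bottle_250's own z axis and vertical below 0.08 rad and linear speed of each of bottle_25, bottle_50, bottle_100, bottle_250 below 0.02 m/s and x of bottle_50 in the frame of shelf between -0.014 and 0.014 m and z of bottle_50 in the frame of shelf between 0.027 and 0.037 m and x of bottle_100 in the frame of shelf between -0.014 and 0.014 m and z of bottle_100 in the frame of shelf between 0.027 and 0.037 m and x of bottle_250 in the frame of shelf between -0.014 and 0.014 m and z of bottle_250 in the frame of shelf between 0.027 and 0.037 m); the robot touches nothing.
It fails at once if a bottle is tipped over (leaning more than about 35 degrees) (angle between any of bottle_25, bottle_50, bottle_100, bottle_250's own z axis and vertical above 0.6 rad).
It fails at once if a bottle is banged or pressed hard onto the shelf (more than 80 N) (contact force between any of bottle_25, bottle_50, bottle_100, bottle_250 and shelf above 80 N).
It fails at once if a bottle is dropped: it falls free, touching nothing, with its foot more than 15 mm above the pads' height ((height (world z) of bottle_25 above 0.047 m and contact force between bottle_25 and anything else below 0.05 N) or (height (world z) of bottle_50 above 0.047 m and contact force between bottle_50 and anything else below 0.05 N) or (height (world z) of bottle_100 above 0.047 m and contact force between bottle_100 and anything else below 0.05 N) or (height (world z) of bottle_250 above 0.047 m and contact force between bottle_250 and anything else below 0.05 N)).
It fails at once if the tip box, specimen jar, dish stack or beaker is pushed more than 25 mm from its place or tipped over (distance of any of tip_box, specimen_jar, dish_stack, steel_beaker from where it was at the start of the episode above 0.025 m or angle between any of tip_box, specimen_jar, dish_stack, steel_beaker's own z axis and vertical above 0.5 rad).
It also fails if it takes over 104 s, if anything falls off the work surface, if the arm or the gripper's body presses on something with over 40 N, if the wrist force passes 120 N, or if a joint passes its speed limit or range.

### The arm

A 6-joint arm with a two-finger parallel gripper is mounted at the origin on the work surface. World frame = base frame: x ahead of the robot, y to its left, z up, the work surface at z = 0. Lengths are in m, angles in degrees, forces in N, time in s.
With the tool pointing down it reaches from about 0.15 to 0.775 m from the base axis. Payload 6.1 kg.
Tool frame: the origin (TCP) lies at the very end of the fingers, on their centre line; the grasp point (between the pads) lies 19 mm behind it; z points along the fingers, x is the direction in which the jaws open and shut, and the axes are right-handed (so a half turn about z gives the same grasp; the last joint's range is limited). The gripper opens to 85 mm and grips with 20 to 120 N. Pads are 22 mm wide; open, the fingers measure 114 mm over their backs; the gripper's body (76 mm by 85 mm) begins 54 mm behind the grasp point. The pads swing forward as they close: fully open they stand 13 mm farther back than shut.
Start: joints at [-74.255, 7.208, -2.269, 80.523, 0, 90], TCP at [0.142, -0.505, 0.193] pointing down, gripper open.
Joint ranges: [-155.77, 155.77], [-54.66, 111.73], [-72.52, 77.12], [-102.08, 115.82], [-83.92, 84.16], [-180, 180]. Speed limits (degrees/s): [136.94, 136.94, 172.46, 180, 180, 180].

### API

Orientations are given as a 3x3 rotation matrix whose columns are the frame's x, y, z axes.
In Python, from bench import manip gives the robot as it stands. The module is installed in compiled form; this text tells all that it offers.
- The arm moves only by the tool servo_tool, never from a script. Its argument "commands" is a list of rows, each an object of numbers: "x", "y", "z": the shift along the tool's x, y, z in cm; "wx", "wy", "wz": the turn, a rotation vector about the tool's x, y, z in rad. A call has 1 to 12 rows; each row is the pose to reach, as a shift and turn from the pose commanded when the call began, along the tool's axes at that moment; what a row does not reach only later rows make up. A row lasts 1/10 s, in which the tool goes at most 50 mm and 8.59 degrees, less where a joint would pass 70% of its speed; a pose out of reach is approached as far as the arm can. A call with a gripper value outside its range is refused whole. "hand" is the finger opening in cm, from 0 to 8.54, set as the call begins (left out, the last holds). The fingers move at their own pace and stop on an object; the grip force is fixed at half the most. Time passes only in rows, so rows that repeat a pose let the fingers close. It gives the time, the measured TCP pose, the force and the opening at its end, in the units of the state.
- manip.read_state(): the state, without advancing time (a new reading comes with each control period).
- manip.camera(name): name is "scene" or "top"; returns a dict with "color" (480x640x3 uint8, blue, green, red), "fovy" (degrees; the focal length in pixels is half the picture's height over the tangent of half this angle, whatever the lens; pixels are square), "cx", "cy" (the principal point, pixels), "rvec" (rotation vector, rad) and "tvec" (3), from world to camera coordinates, as OpenCV has them. Camera axes: x right, y down, z forward; pixel columns grow to the right and rows downward; lengths in m; the calibration is good to about 2 mm. A picture is of the moment at which its call begins. There is no depth.
- manip.finish_job(): hands the job in, once; it reports no verdict.
The state is a dict: "clock": time; "joints": joint angles; "joint_vel": joint speeds; "joint_torque": joint torques, N m; "tool_pos": TCP position; "eef_rot": TCP orientation; "wrist_force": force on the tool from outside, world axes, zero at the start; "ft_torque": the same for the moment, N m; "gripper_width": opening from 0.0 (shut) to 1.0 (fully open).
Only numpy, scipy, OpenCV 4.12 (cv2) and the standard library are available. Lean on these libraries where they do the work, as an engineer would, in place of code of your own. Each camera call takes 0.05 s, during which the arm holds its last target. There are 200 camera calls.

## Working session

There is one attempt and no reset: what is moved stays moved. The work goes in short steps, Python scripts to look and compute and a tool call to move; the robot and the scene stay as the last step left them, time stands still between calls to the robot, and variables do not carry over. Pictures are saved under pics/ and viewed, about 12 in all and at most 16, crops included, and the job is handed in when it is done.

Besides the shell and the picture viewer there is one more tool, called after "Call:" by a JSON object that holds its "method" and its "body". servo_tool: Moves the arm, as the interface text tells. Its arguments: {"type":"object","properties":{"commands":{"type":"array","items":{"type":"object","properties":{"x":{"type":"number"},"y":{"type":"number"},"z":{"type":"number"},"wx":{"type":"number"},"wy":{"type":"number"},"wz":{"type":"number"}}}},"hand":{"type":"number"}},"required":["commands"]}

```bash
mkdir -p pics
cat > h.py <<'E'
import numpy as np, cv2
from bench import manip
def cam(n):
    c=manip.camera(n); R=cv2.Rodrigues(np.array(c["rvec"],float))[0]; t=np.array(c["tvec"],float).ravel()
    f=240/np.tan(np.radians(c["fovy"])/2); K=np.array([[f,0,c["cx"]],[0,f,c["cy"]],[0,0,1]]); return c["color"],K,R,t
def ray(K,R,t,u,v,z):
    o=-R.T@t; d=R.T@np.linalg.inv(K)@np.array([u,v,1.]); return o+d*(z-o[2])/d[2]
def proj(K,R,t,p):
    q=K@(R@np.asarray(p,float)+t); return q[:2]/q[2]
E
python3 - <<'E'
from h import *
for n in("scene","top"):
    I,K,R,t=cam(n); cv2.imwrite(f"pics/{n}0.png",I); print(n,K[0,0],K[:2,2],-R.T@t,R[2])
s=manip.read_state(); print(s["clock"],s["tool_pos"],np.round(s["eef_rot"],3),s["gripper_width"])
E
```

```text
scene 479.8394097837545 [324.54354369 236.51822869] [1.1984302  0.65624473 0.63894959] [-0.63501959 -0.57752626 -0.51304341]
top 595.7747294904191 [318.18374278 246.68880785] [0.23252316 0.0125627  1.47869128] [ 0.16349697 -0.00738924 -0.98651616]
0.1 [ 0.14234102 -0.50489121  0.19229111] [[ 0.271 -0.962 -0.   ]
 [-0.962 -0.271  0.001]
 [-0.001  0.    -1.   ]] 0.9995847819104718
```

View pics/scene0.png

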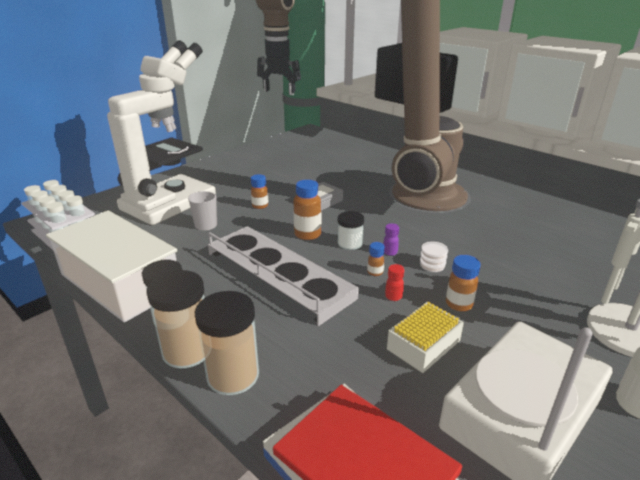

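View pics/top0.png

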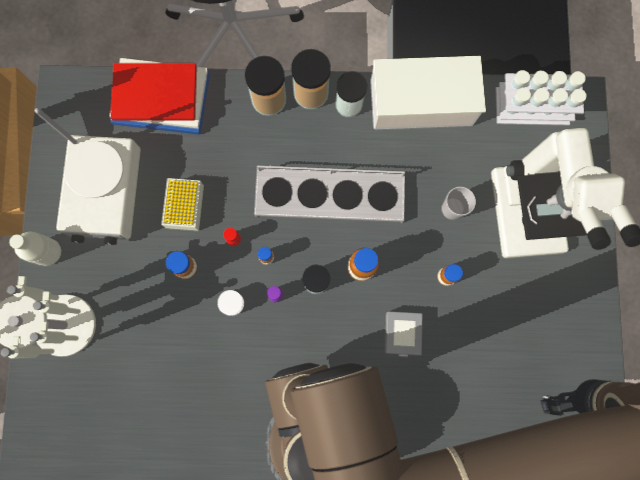

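The top view (image up is +x, left is +y) shows the microscope on the right (-y), so bottle_25 goes on the rightmost pad. The caps are at about (178,262) for 100, (265,255) for 25, (365,260) for 250 and (452,272) for 50. The pads run from (277,192) to (382,196).

```bash
cat > loc.py <<'E'
from h import *
H={"25":(.074,.020),"50":(.091,.022),"100":(.107,.024),"250":(.143,.025)}
def blobs(I,lo,hi,amin=40):
    m=cv2.inRange(cv2.cvtColor(I,cv2.COLOR_BGR2HSV),lo,hi)
    n,l,s,c=cv2.connectedComponentsWithStats(m); return [(c[i],s[i]) for i in range(1,n) if s[i][4]>amin]
E
python3 - <<'E'
from loc import *
I,K,R,t=cam("top")
for c,s in blobs(I,(100,120,60),(125,255,255)): 
    if 230<c[1]<300: print("blue",c.round(1),s, {k:ray(K,R,t,*c,h-.4*ch)[:2].round(4).tolist() for k,(h,ch) in H.items()})
g=cv2.cvtColor(I,cv2.COLOR_BGR2GRAY)
m=np.zeros_like(g); m[175:213,262:400]=(g[175:213,262:400]<60)*255
n,l,s,c=cv2.connectedComponentsWithStats(m)
P=[]
for i in range(1,n):
    if s[i][4]>300:
        e=s[i]; p=ray(K,R,t,e[0]+e[2]/2-.5,e[1]+e[3]/2-.5,.032); P.append(p[:2]); print("pad",c[i].round(1),e,p.round(4),ray(K,R,t,*c[i],.032).round(4))
P=np.array(P); print("mean",P.mean(0), "dir",np.degrees(np.arctan2(*(P[-1]-P[0]))), np.linalg.norm(np.diff(P,axis=0),axis=1))
for n,u,v,z in(("jar",316,278,.077),("dish",231,303,.048),("beaker",458,200,.085),("red",231,235,.07),("purple",274,293,.07),("tip",182,203,.054)): print(n,ray(K,R,t,u,v,z)[:2].round(3))
J,K2,R2,t2=cam("scene")
for c,s in blobs(J,(100,120,60),(125,255,255),30):
    if c[0]>230 and s[4]<1500: print("scene blue",c.round(1),s,{k:ray(K2,R2,t2,*c,h-.4*ch)[:2].round(4).tolist() for k,(h,ch) in H.items()})
E
```

```text
blue [264.1 253.1] [258 247  13  14 145] {'25': [0.4485, 0.1312], '50': [0.446, 0.1299], '100': [0.4437, 0.1286], '250': [0.4383, 0.1256]}
blue [365.8 259.6] [354 248  24  24 446] {'25': [0.4376, -0.1128], '50': [0.4352, -0.1113], '100': [0.433, -0.11], '250': [0.4278, -0.1068]}
blue [177.1 262.1] [165 251  25  23 429] {'25': [0.4226, 0.3382], '50': [0.4204, 0.3344], '100': [0.4184, 0.3309], '250': [0.4136, 0.3227]}
blue [453.4 272.4] [444 264  19  18 251] {'25': [0.4108, -0.3227], '50': [0.4088, -0.3188], '100': [0.4069, -0.3152], '250': [0.4024, -0.3068]}
pad [276.6 191.7] [263 178  28  28 626] [0.6099 0.1084 0.032 ] [0.6094 0.1081 0.032 ]
pad [311.8 193.3] [298 180  29  28 621] [0.6066 0.0197 0.032 ] [0.6072 0.0202 0.032 ]
pad [347.1 194.6] [333 181  29  28 629] [ 0.6059 -0.0678  0.032 ] [ 0.6056 -0.068   0.032 ]
pad [382.2 196.1] [368 183  29  28 626] [ 0.6026 -0.1554  0.032 ] [ 0.6036 -0.156   0.032 ]
mean [ 0.60626357 -0.0237893 ] dir -178.42198667896383 [0.08881359 0.0874946  0.08761804]
jar [0.39  0.006]
dish [0.329 0.208]
beaker [ 0.584 -0.332]
red [0.49  0.212]
purple [0.353 0.104]
tip [0.57  0.337]
scene blue [258.  180.5] [251 175  15  12 160] {'25': [0.388, -0.3421], '50': [0.4109, -0.3138], '100': [0.4324, -0.2874], '250': [0.4828, -0.2253]}
scene blue [306.6 188. ] [296 180  22  18 331] {'25': [0.3284, -0.2043], '50': [0.353, -0.18], '100': [0.3761, -0.1572], '250': [0.4302, -0.1037]}
scene blue [376.7 248.9] [370 242  15  15 184] {'25': [0.4494, 0.1327], '50': [0.4706, 0.1475], '100': [0.4905, 0.1614], '250': [0.537, 0.194]}
scene blue [465.9 266.3] [453 255  27  24 524] {'25': [0.3754, 0.3126], '50': [0.3987, 0.3223], '100': [0.4205, 0.3314], '250': [0.4716, 0.3528]}
```

Sizes are confirmed by the agreement of both views. The plan is to hold the jaws along world x and place smallest first, so neighbouring bottles are always shorter than the one being set down. I start by turning and moving above bottle_25.

Call:
{"method": "servo_tool", "body": {"commands": [{"x":-53,"y":-46.8,"z":-1,"wz":-1.296},{"x":-53,"y":-46.8,"z":-1,"wz":-1.296},{"x":-53,"y":-46.8,"z":-1,"wz":-1.296},{"x":-53,"y":-46.8,"z":-1,"wz":-1.296},{"x":-53,"y":-46.8,"z":-1,"wz":-1.296},{"x":-53,"y":-46.8,"z":-1,"wz":-1.296},{"x":-53,"y":-46.8,"z":-1,"wz":-1.296},{"x":-53,"y":-46.8,"z":-1,"wz":-1.296},{"x":-53,"y":-46.8,"z":-1,"wz":-1.296},{"x":-53,"y":-46.8,"z":-1,"wz":-1.296},{"x":-53,"y":-46.8,"z":-1,"wz":-1.296},{"x":-53,"y":-46.8,"z":-1,"wz":-1.296}], "hand": 8.5}}

```text
invalid input at $.commands[0]: expected keys x, y, z, wx, wy, wz
```

Call:
{"method": "servo_tool", "body": {"commands": [{"x":-53,"y":-46.8,"z":-1,"wx":0,"wy":0,"wz":-1.296},{"x":-53,"y":-46.8,"z":-1,"wx":0,"wy":0,"wz":-1.296},{"x":-53,"y":-46.8,"z":-1,"wx":0,"wy":0,"wz":-1.296},{"x":-53,"y":-46.8,"z":-1,"wx":0,"wy":0,"wz":-1.296},{"x":-53,"y":-46.8,"z":-1,"wx":0,"wy":0,"wz":-1.296},{"x":-53,"y":-46.8,"z":-1,"wx":0,"wy":0,"wz":-1.296},{"x":-53,"y":-46.8,"z":-1,"wx":0,"wy":0,"wz":-1.296},{"x":-53,"y":-46.8,"z":-1,"wx":0,"wy":0,"wz":-1.296},{"x":-53,"y":-46.8,"z":-1,"wx":0,"wy":0,"wz":-1.296},{"x":-53,"y":-46.8,"z":-1,"wx":0,"wy":0,"wz":-1.296},{"x":-53,"y":-46.8,"z":-1,"wx":0,"wy":0,"wz":-1.296},{"x":-53,"y":-46.8,"z":-1,"wx":0,"wy":0,"wz":-1.296}], "hand": 8.5}}

```text
clock: 1.4
tool_pos: [0.403, 0.0375, 0.2017]
eef_rot: [[1.0, 0.001, 0.001], [0.001, -1.0, -0.0], [0.001, 0.0, -1.0]]
wrist_force: [0.8, -0.6, 0.1]
gripper_width: 0.994
```

Call:
{"method": "servo_tool", "body": {"commands": [{"x":4.6,"y":-9.45,"z":4,"wx":0,"wy":0,"wz":0},{"x":4.6,"y":-9.45,"z":8,"wx":0,"wy":0,"wz":0},{"x":4.6,"y":-9.45,"z":8,"wx":0,"wy":0,"wz":0},{"x":4.6,"y":-9.45,"z":8,"wx":0,"wy":0,"wz":0},{"x":4.6,"y":-9.45,"z":8,"wx":0,"wy":0,"wz":0},{"x":4.6,"y":-9.45,"z":8,"wx":0,"wy":0,"wz":0}]}}

```text
clock: 2.0
tool_pos: [0.4488, 0.1293, 0.1225]
eef_rot: [[1.0, -0.001, 0.001], [-0.001, -1.0, 0.0], [0.001, -0.0, -1.0]]
wrist_force: [0.1, 1.0, -0.2]
gripper_width: 0.998
```

Run:
```python
from h import *
I,K,R,t=cam("scene"); u,v=proj(K,R,t,(.449,.132,.08)).astype(int)
cv2.imwrite("pics/a.png",cv2.resize(I[v-90:v+60,u-100:u+100],None,fx=4,fy=4)); print(manip.read_state()["tool_pos"])
```

```text
[0.44902337 0.12920676 0.12280672]
```

View pics/a.png

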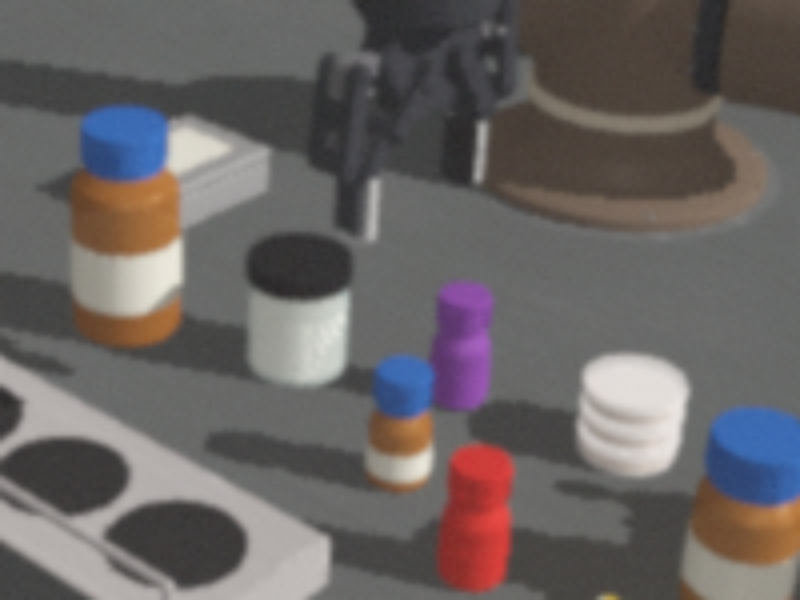

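Run:
```python
from h import *
I,K,R,t=cam("scene"); u,v=proj(K,R,t,(.449,.132,.08)).astype(int)
for dx in(-.0425,0,.0425):
  for z in(.1228,.136,.16): print(dx,z,((proj(K,R,t,(.449+dx,.129,z))-[u-100,v-90])*4).round())
cv2.imwrite("pics/b.png",cam("top")[0][150:350,180:430].repeat(3,0).repeat(3,1))
```

```text
-0.0425 0.1228 [450. 265.]
-0.0425 0.136 [452. 244.]
-0.0425 0.16 [455. 206.]
0 0.1228 [404. 293.]
0 0.136 [406. 271.]
0 0.16 [408. 232.]
0.0425 0.1228 [356. 322.]
0.0425 0.136 [357. 300.]
0.0425 0.16 [359. 260.]
```

View pics/b.png

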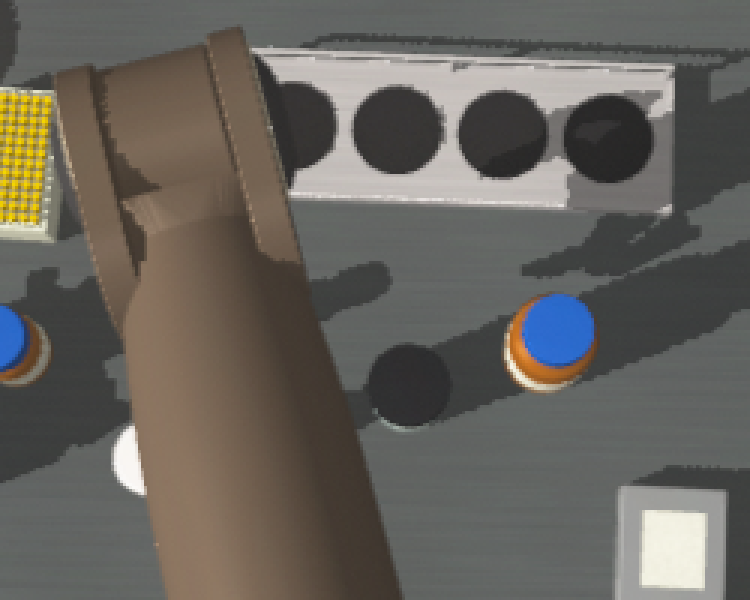

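Run:
```python
from h import *
I,K,R,t=cam("scene"); u,v=proj(K,R,t,(.449,.132,.08)).astype(int); s=manip.read_state(); p=np.array(s["tool_pos"]);print(p,s["joints"])
def mark(I,p,ax,dz):
    for dx in(-.0427,0,.0427):
        q=p+dx*ax+[0,0,dz]; cv2.circle(I,tuple(int(a) for a in proj(K,R,t,q)),1,(0,255,0),-1)
mark(I,p,np.array([1,0,0]),.013)
A=cv2.resize(I[v-90:v+60,u-100:u+100],(600,450),interpolation=cv2.INTER_NEAREST)
J=cv2.imread("pics/scene0.png"); mark(J,np.array([.1423,-.5049,.1923]),np.array([.271,-.962,0]),.013)
B=cv2.resize(J[30:130,230:330],(200,200)); A[:200,400:]=B
cv2.imwrite("pics/c.png",A)
```

```text
[0.44910323 0.12920924 0.12264879] [ 1.60526709e+01  1.43934447e+00 -1.73684846e+01  7.10743530e+01
 -2.63188215e-03  1.06129769e+02]
```

View pics/c.png

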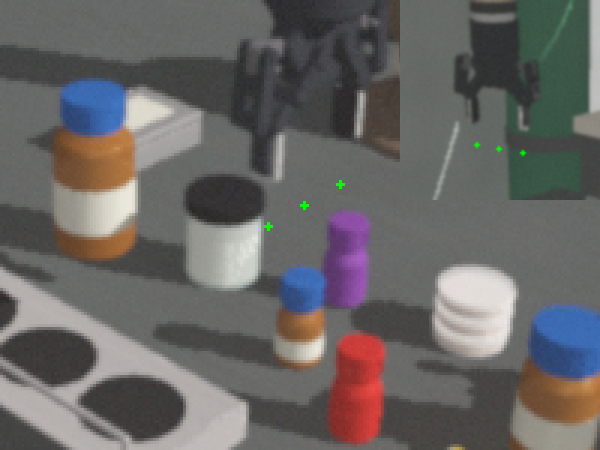

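Run:
```python
from h import *
p=np.array([.1423,-.5049,.1923]); ax=np.array([.271,-.962,0]); out=[]
for n in("scene","top"):
    I,K,R,t=cam(n); J=cv2.imread(f"pics/{n}0.png")
    c=proj(K,R,t,p+[0,0,.03]).astype(int); x0,y0=min(max(c[0]-40,0),560),c[1]-40
    C=cv2.resize(J[y0:y0+80,x0:x0+80],(400,400),interpolation=cv2.INTER_NEAREST)
    for dz,col in((.013,(0,255,0)),(.063,(0,0,255))):
        for dx in(-.0427,.0427):
            q=(proj(K,R,t,p+dx*ax+[0,0,dz])-[x0,y0])*5; cv2.circle(C,tuple(int(a) for a in q),4,col,-1)
    print(n,x0,y0); out.append(C)
    print("base", proj(K,R,t,(0,0,0)))
cv2.imwrite("pics/d.png",np.hstack(out))
```

```text
scene 239 59
base [429.73242396 193.80354507]
top 521 354
base [315.11184378 444.23218605]
```

View pics/d.png

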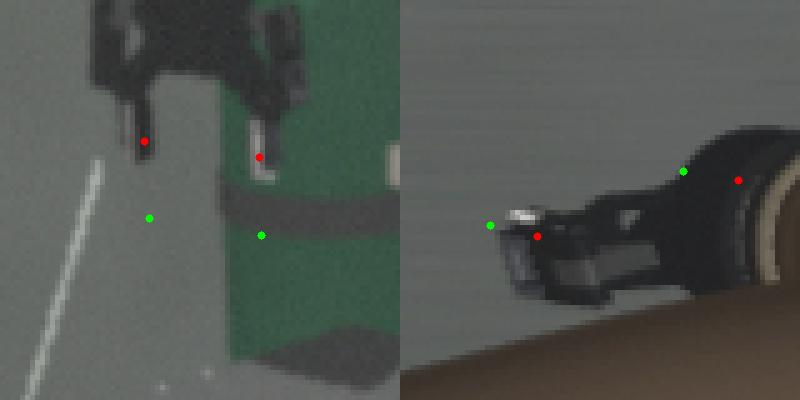

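Run:
```python
from h import *
_,K1,R1,t1=cam("scene");_,K2,R2,t2=cam("top")
for a,b in(((292,95),(542.5,406)),((292,95),(544,397.5)),((292,95),(544,412))):
    P=[K@np.c_[R,t] for K,R,t in((K1,R1,t1),(K2,R2,t2))]
    X=cv2.triangulatePoints(P[0],P[1],np.array(a,float),np.array(b,float)).ravel(); X=X[:3]/X[3]
    print(X, [(proj(K,R,t,X)-c).round(1) for K,R,t,c in((K1,R1,t1,a),(K2,R2,t2,b))])
print("expected tip", np.array([.1423,-.5049,.2053])-.0427*np.array([.271,-.962,0]))
# base-vertical test: axis of base column
for z in(0,.1,.2): print(z,proj(K1,R1,t1,(0,0,z)),proj(K2,R2,t2,(0,0,z)))
```

```text
[ 0.12218387 -0.4602475   0.23897171] [array([1.7, 0.3]), array([ 1.3, -1.2])]
[ 0.13564333 -0.45812657  0.24340548] [array([-0.9, -0.2]), array([-0.7,  0.7])]
[ 0.11169507 -0.46599805  0.23538804] [array([2.8, 0.5]), array([ 2.1, -2. ])]
expected tip [ 0.1307283 -0.4638226  0.2053   ]
0 [429.73242396 193.80354507] [315.11184378 444.23218605]
0.1 [433.74832984 163.18079482] [315.35787443 451.61210501]
0.2 [438.06606632 130.25647591] [315.64357947 460.18209458]
```

The base projects where it should, and fingertip x and y agree. The fingertips look about 35 mm higher than the reported TCP, so I'll descend to the nominal height and check there before gripping.

Call:
{"method": "servo_tool", "body": {"commands": [{"x":0,"y":-0.3,"z":2,"wx":0,"wy":0,"wz":0},{"x":0,"y":-0.3,"z":4,"wx":0,"wy":0,"wz":0},{"x":0,"y":-0.3,"z":6,"wx":0,"wy":0,"wz":0},{"x":0,"y":-0.3,"z":7.6,"wx":0,"wy":0,"wz":0},{"x":0,"y":-0.3,"z":7.6,"wx":0,"wy":0,"wz":0},{"x":0,"y":-0.3,"z":7.6,"wx":0,"wy":0,"wz":0}]}}

```text
clock: 3.0
tool_pos: [0.4486, 0.1327, 0.0458]
eef_rot: [[1.0, -0.0, -0.0], [-0.0, -1.0, -0.0], [-0.0, 0.0, -1.0]]
wrist_force: [1.1, 0.3, 1.0]
gripper_width: 0.999
```

Run:
```python
from h import *
I,K,R,t=cam("scene"); u,v=proj(K,R,t,(.449,.132,.08)).astype(int); p=np.array(manip.read_state()["tool_pos"]); print(p)
x0,y0=u-60,v-50
C=cv2.resize(I[y0:y0+90,x0:x0+120],None,fx=5,fy=5)
for dz in(0,.013):
  for dx in(-.0427,.0427): cv2.circle(C,tuple(int(a) for a in (proj(K,R,t,p+[dx,0,dz])-[x0,y0])*5),3,(0,255,0),-1)
cv2.imwrite("pics/e.png",C)
```

```text
[0.44911203 0.13288582 0.04633424]
```

View pics/e.png

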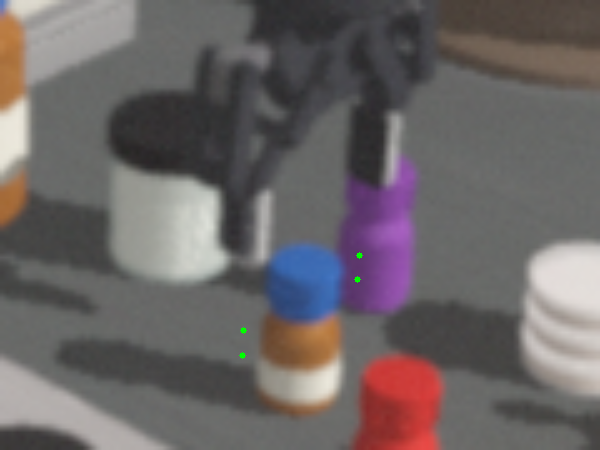

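The pads at crop (262,225) and (385,185) sit well above the cap's top centre at (306,262), about 35 mm too high in z. Going 3.2 cm lower is safe under either reading, so I'll descend and look.

Call:
{"method": "servo_tool", "body": {"commands": [{"x":0,"y":0,"z":1,"wx":0,"wy":0,"wz":0},{"x":0,"y":0,"z":2,"wx":0,"wy":0,"wz":0},{"x":0,"y":0,"z":3.2,"wx":0,"wy":0,"wz":0},{"x":0,"y":0,"z":3.2,"wx":0,"wy":0,"wz":0},{"x":0,"y":0,"z":3.2,"wx":0,"wy":0,"wz":0}]}}

```text
clock: 3.55
tool_pos: [0.4481, 0.1326, 0.0129]
eef_rot: [[1.0, 0.0, -0.001], [0.0, -1.0, -0.0], [-0.001, 0.0, -1.0]]
wrist_force: [0.8, 0.7, 0.7]
gripper_width: 0.995
```

Run:
```python
from h import *
I,K,R,t=cam("scene"); u,v=proj(K,R,t,(.449,.132,.08)).astype(int); p=np.array(manip.read_state()["tool_pos"]); print(p)
x0,y0=u-60,v-50
C=cv2.resize(I[y0:y0+90,x0:x0+120],None,fx=5,fy=5)
cv2.imwrite("pics/f.png",C)
```

```text
[0.44853668 0.13276101 0.01337102]
```

View pics/f.png

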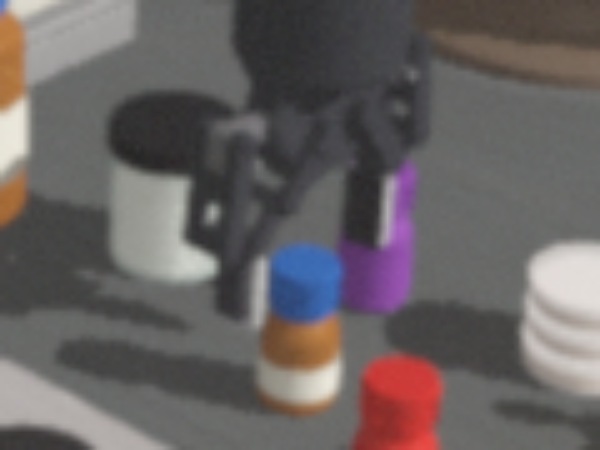

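The open fingertips (about (232,320) and (365,245)) now straddle the cap's mid-height, centred on it. Closing will swing them forward to cover the cap, so I close here.

Call:
{"method": "servo_tool", "body": {"commands": [{"x":0,"y":0,"z":0,"wx":0,"wy":0,"wz":0},{"x":0,"y":0,"z":0,"wx":0,"wy":0,"wz":0},{"x":0,"y":0,"z":0,"wx":0,"wy":0,"wz":0},{"x":0,"y":0,"z":0,"wx":0,"wy":0,"wz":0},{"x":0,"y":0,"z":0,"wx":0,"wy":0,"wz":0},{"x":0,"y":0,"z":0,"wx":0,"wy":0,"wz":0},{"x":0,"y":0,"z":0,"wx":0,"wy":0,"wz":0},{"x":0,"y":0,"z":0,"wx":0,"wy":0,"wz":0},{"x":0,"y":0,"z":0,"wx":0,"wy":0,"wz":0}], "hand": 0}}

```text
clock: 4.5
tool_pos: [0.4487, 0.1329, 0.0139]
eef_rot: [[1.0, 0.0, 0.0], [0.0, -1.0, 0.0], [0.0, -0.0, -1.0]]
wrist_force: [-2.1, 0.1, 6.6]
gripper_width: 0.359
```

Call:
{"method": "servo_tool", "body": {"commands": [{"x":0,"y":0,"z":-0.5,"wx":0,"wy":0,"wz":0},{"x":0,"y":0,"z":-1,"wx":0,"wy":0,"wz":0},{"x":0,"y":0,"z":-1,"wx":0,"wy":0,"wz":0},{"x":0,"y":0,"z":-1,"wx":0,"wy":0,"wz":0}]}}

```text
clock: 4.9
tool_pos: [0.4488, 0.1328, 0.0236]
eef_rot: [[1.0, 0.0, 0.0], [0.0, -1.0, 0.0], [0.0, -0.0, -1.0]]
wrist_force: [-0.3, 0.8, -0.4]
gripper_width: 0.352
```

Run:
```python
from h import *
I,K,R,t=cam("scene"); u,v=proj(K,R,t,(.449,.132,.08)).astype(int); s=manip.read_state(); print(s["tool_pos"],s["gripper_width"],s["wrist_force"])
x0,y0=u-60,v-50
C=cv2.resize(I[y0:y0+90,x0:x0+120],None,fx=5,fy=5)
cv2.imwrite("pics/g.png",C)
```

```text
[0.4486519  0.13280657 0.02343302] 0.3523253988226761 [0.42330268 0.56723744 0.40912047]
```

View pics/g.png

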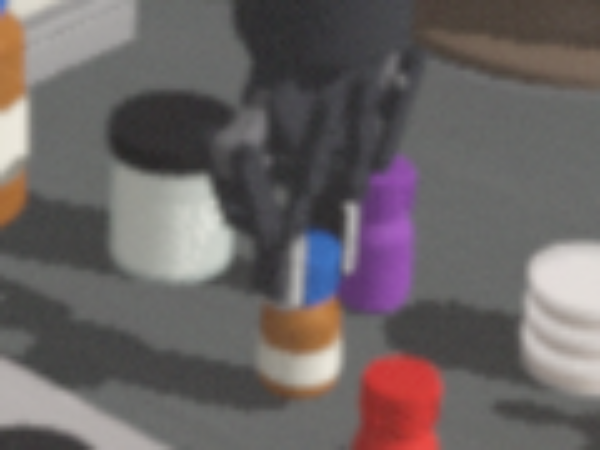

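bottle_25 is held by the cap (width 0.352, about 30 mm) and its foot has lifted, at crop (300,393). Now I carry it to the rightmost pad.

Call:
{"method": "servo_tool", "body": {"commands": [{"x":0,"y":0,"z":-3,"wx":0,"wy":0,"wz":0},{"x":0,"y":0,"z":-7,"wx":0,"wy":0,"wz":0},{"x":1.5,"y":2.9,"z":-8,"wx":0,"wy":0,"wz":0},{"x":3.5,"y":6.5,"z":-8,"wx":0,"wy":0,"wz":0},{"x":5.7,"y":10.5,"z":-8,"wx":0,"wy":0,"wz":0},{"x":7.8,"y":14.5,"z":-8,"wx":0,"wy":0,"wz":0},{"x":10,"y":18.5,"z":-8,"wx":0,"wy":0,"wz":0},{"x":12.1,"y":22.5,"z":-8,"wx":0,"wy":0,"wz":0},{"x":14,"y":26,"z":-8,"wx":0,"wy":0,"wz":0},{"x":15.1,"y":28.2,"z":-8,"wx":0,"wy":0,"wz":0},{"x":15.5,"y":28.9,"z":-8,"wx":0,"wy":0,"wz":0},{"x":15.5,"y":28.9,"z":-8,"wx":0,"wy":0,"wz":0}]}}

```text
clock: 6.15
tool_pos: [0.6036, -0.1568, 0.1026]
eef_rot: [[1.0, -0.001, -0.001], [-0.001, -1.0, 0.0], [-0.001, -0.0, -1.0]]
wrist_force: [-0.4, 0.2, -1.3]
gripper_width: 0.354
```

Call:
{"method": "servo_tool", "body": {"commands": [{"x":0,"y":0,"z":2,"wx":0,"wy":0,"wz":0},{"x":0,"y":0,"z":4,"wx":0,"wy":0,"wz":0},{"x":0,"y":0,"z":5,"wx":0,"wy":0,"wz":0},{"x":0,"y":0,"z":5,"wx":0,"wy":0,"wz":0},{"x":0,"y":0,"z":5,"wx":0,"wy":0,"wz":0}]}}

```text
clock: 6.65
tool_pos: [0.6036, -0.1555, 0.0542]
eef_rot: [[1.0, 0.001, 0.0], [0.001, -1.0, 0.0], [0.0, -0.0, -1.0]]
wrist_force: [-0.3, 0.0, -0.4]
gripper_width: 0.351
```

Run:
```python
from h import *
I,K,R,t=cam("scene"); s=manip.read_state(); print(s["clock"],s["tool_pos"],s["gripper_width"],s["wrist_force"])
u,v=proj(K,R,t,(.6035,-.156,.06)).astype(int)
x0,y0=u-60,v-60
C=cv2.resize(I[y0:y0+90,x0:x0+120],None,fx=5,fy=5)
p=np.array(s["tool_pos"])
for z,c in((.032,(0,255,0)),(p[2]-.0136,(0,0,255))):
  cv2.circle(C,tuple(int(a) for a in (proj(K,R,t,(p[0],p[1],z))-[x0,y0])*5),3,c,-1)
cv2.imwrite("pics/i.png",C)
```

```text
6.7 [ 0.60407403 -0.15575785  0.05460955] 0.35326545309281504 [ 0.44909402 -0.0822697  -0.19786658]
```

View pics/i.png

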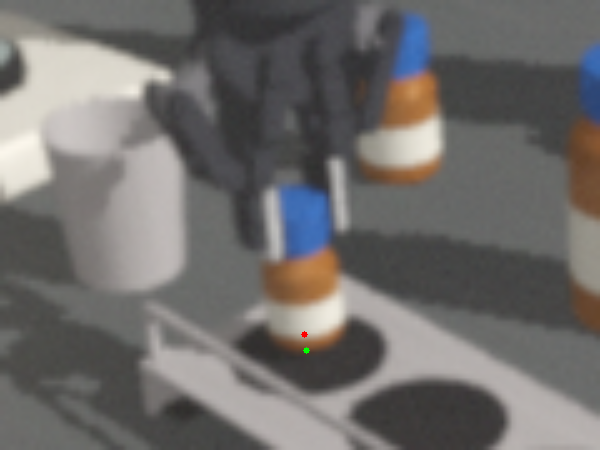

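The foot centre at (305,335) is over the pad centre at about (308,351), with roughly 8 mm to go. Lowering gently.

Call:
{"method": "servo_tool", "body": {"commands": [{"x":0,"y":0,"z":0.3,"wx":0,"wy":0,"wz":0},{"x":0,"y":0,"z":0.5,"wx":0,"wy":0,"wz":0},{"x":0,"y":0,"z":0.65,"wx":0,"wy":0,"wz":0},{"x":0,"y":0,"z":0.75,"wx":0,"wy":0,"wz":0},{"x":0,"y":0,"z":0.75,"wx":0,"wy":0,"wz":0},{"x":0,"y":0,"z":0.75,"wx":0,"wy":0,"wz":0}]}}

```text
clock: 7.3
tool_pos: [0.6036, -0.1563, 0.0461]
eef_rot: [[1.0, -0.0, 0.0], [-0.0, -1.0, -0.0], [0.0, 0.0, -1.0]]
wrist_force: [-0.4, -1.2, 0.4]
gripper_width: 0.351
```

Call:
{"method": "servo_tool", "body": {"commands": [{"x":0,"y":0,"z":0,"wx":0,"wy":0,"wz":0},{"x":0,"y":0,"z":0,"wx":0,"wy":0,"wz":0},{"x":0,"y":0,"z":0,"wx":0,"wy":0,"wz":0},{"x":0,"y":0,"z":0,"wx":0,"wy":0,"wz":0},{"x":0,"y":0,"z":0,"wx":0,"wy":0,"wz":0},{"x":0,"y":0,"z":-1.5,"wx":0,"wy":0,"wz":0},{"x":0,"y":0,"z":-4,"wx":0,"wy":0,"wz":0},{"x":0,"y":0,"z":-8,"wx":0,"wy":0,"wz":0},{"x":0,"y":0,"z":-10,"wx":0,"wy":0,"wz":0},{"x":0,"y":0,"z":-10,"wx":0,"wy":0,"wz":0}], "hand": 6}}

```text
clock: 8.3
tool_pos: [0.6055, -0.1567, 0.15]
eef_rot: [[1.0, 0.0, 0.006], [0.0, -1.0, -0.002], [0.006, 0.002, -1.0]]
wrist_force: [0.8, -0.4, 0.2]
gripper_width: 0.7
```

Call:
{"method": "servo_tool", "body": {"commands": [{"x":-2,"y":1.6,"z":0,"wx":0,"wy":0,"wz":0},{"x":-6,"y":5,"z":0,"wx":0,"wy":0,"wz":0},{"x":-10,"y":8.2,"z":0,"wx":0,"wy":0,"wz":0},{"x":-14,"y":11.5,"z":0,"wx":0,"wy":0,"wz":0},{"x":-18,"y":14.8,"z":1,"wx":0,"wy":0,"wz":0},{"x":-19.4,"y":16,"z":3,"wx":0,"wy":0,"wz":0},{"x":-19.4,"y":16,"z":5,"wx":0,"wy":0,"wz":0},{"x":-19.4,"y":16,"z":5,"wx":0,"wy":0,"wz":0},{"x":-19.4,"y":16,"z":5,"wx":0,"wy":0,"wz":0}], "hand": 8.5}}

```text
clock: 9.2
tool_pos: [0.4093, -0.3158, 0.0956]
eef_rot: [[1.0, 0.0, -0.001], [0.0, -1.0, 0.001], [-0.001, -0.001, -1.0]]
wrist_force: [-0.0, 0.1, 0.4]
gripper_width: 0.992
```

```bash
cat > chk.py <<'E'
from loc import *
s=manip.read_state(); print(round(s["clock"],2),np.round(s["tool_pos"],4),s["gripper_width"])
for n in("top","scene"):
    I,K,R,t=cam(n)
    for c,b in blobs(I,(100,120,60),(125,255,255)):
        if b[4]>1500 or not ((n=="top" and c[1]<300 and c[1]>160) or (n=="scene" and c[0]>200)): continue
        print(n,c.round(),b[4],{k:[ray(K,R,t,*c,h+dz-.4*ch)[:2].round(3).tolist() for dz in (0,.032)] for k,(h,ch) in H.items()})
E
python3 chk.py
```

```text
9.2 [ 0.4093 -0.3158  0.0956] 0.9924157169082077
top [386. 189.] 159 {'25': [[0.612, -0.162], [0.604, -0.158]], '50': [[0.608, -0.16], [0.599, -0.156]], '100': [[0.604, -0.158], [0.595, -0.154]], '250': [[0.594, -0.154], [0.586, -0.15]]}
top [366. 260.] 446 {'25': [[0.438, -0.113], [0.433, -0.11]], '50': [[0.435, -0.111], [0.431, -0.108]], '100': [[0.433, -0.11], [0.428, -0.107]], '250': [[0.428, -0.107], [0.423, -0.104]]}
top [177. 262.] 430 {'25': [[0.423, 0.338], [0.418, 0.331]], '50': [[0.42, 0.334], [0.416, 0.327]], '100': [[0.418, 0.331], [0.414, 0.324]], '250': [[0.414, 0.323], [0.409, 0.315]]}
top [451. 272.] 173 {'25': [[0.412, -0.317], [0.408, -0.31]], '50': [[0.41, -0.314], [0.406, -0.306]], '100': [[0.408, -0.31], [0.404, -0.303]], '250': [[0.404, -0.302], [0.4, -0.294]]}
scene [258. 180.] 162 {'25': [[0.388, -0.342], [0.433, -0.286]], '50': [[0.411, -0.314], [0.456, -0.258]], '100': [[0.432, -0.287], [0.477, -0.232]], '250': [[0.483, -0.225], [0.528, -0.17]]}
scene [307. 188.] 330 {'25': [[0.329, -0.204], [0.377, -0.156]], '50': [[0.353, -0.18], [0.402, -0.132]], '100': [[0.376, -0.157], [0.425, -0.109]], '250': [[0.43, -0.104], [0.479, -0.056]]}
scene [239. 218.] 161 {'25': [[0.568, -0.203], [0.604, -0.155]], '50': [[0.586, -0.179], [0.621, -0.131]], '100': [[0.603, -0.156], [0.638, -0.108]], '250': [[0.642, -0.102], [0.677, -0.054]]}
scene [466. 266.] 524 {'25': [[0.375, 0.313], [0.421, 0.332]], '50': [[0.399, 0.322], [0.445, 0.342]], '100': [[0.421, 0.331], [0.466, 0.351]], '250': [[0.472, 0.353], [0.518, 0.372]]}
```

bottle_25 stands at (0.604,-0.157), which is on target. Next I pick bottle_50.

Call:
{"method": "servo_tool", "body": {"commands": [{"x":0,"y":0,"z":2,"wx":0,"wy":0,"wz":0},{"x":0,"y":0,"z":4,"wx":0,"wy":0,"wz":0},{"x":0,"y":0,"z":5.5,"wx":0,"wy":0,"wz":0},{"x":0,"y":0,"z":6.5,"wx":0,"wy":0,"wz":0},{"x":0,"y":0,"z":6.5,"wx":0,"wy":0,"wz":0},{"x":0,"y":0,"z":6.5,"wx":0,"wy":0,"wz":0}]}}

```text
clock: 9.9
tool_pos: [0.4103, -0.3163, 0.0317]
eef_rot: [[1.0, 0.001, 0.001], [0.001, -1.0, -0.001], [0.001, 0.001, -1.0]]
wrist_force: [-0.6, -0.2, 0.7]
gripper_width: 0.994
```

Call:
{"method": "servo_tool", "body": {"commands": [{"x":0,"y":0,"z":0,"wx":0,"wy":0,"wz":0},{"x":0,"y":0,"z":0,"wx":0,"wy":0,"wz":0},{"x":0,"y":0,"z":0,"wx":0,"wy":0,"wz":0},{"x":0,"y":0,"z":0,"wx":0,"wy":0,"wz":0},{"x":0,"y":0,"z":0,"wx":0,"wy":0,"wz":0},{"x":0,"y":0,"z":0,"wx":0,"wy":0,"wz":0},{"x":0,"y":0,"z":0,"wx":0,"wy":0,"wz":0},{"x":0,"y":0,"z":0,"wx":0,"wy":0,"wz":0},{"x":0,"y":0,"z":0,"wx":0,"wy":0,"wz":0}], "hand": 0}}

```text
clock: 10.8
tool_pos: [0.4098, -0.3166, 0.0318]
eef_rot: [[1.0, -0.0, 0.001], [-0.0, -1.0, -0.001], [0.001, 0.001, -1.0]]
wrist_force: [-0.8, 0.7, 5.3]
gripper_width: 0.444
```

Run:
```python
from h import *
I,K,R,t=cam("scene"); s=manip.read_state(); print(s["clock"],s["tool_pos"],s["gripper_width"],s["wrist_force"])
u,v=proj(K,R,t,(.41,-.3165,.08)).astype(int)
cv2.imwrite("pics/j.png",cv2.resize(I[v-45:v+45,u-60:u+60],None,fx=5,fy=5))
```

```text
10.85 [ 0.40976716 -0.31657402  0.03179794] 0.4490496907917546 [-1.7246576  -0.08884766  6.06598039]
```

View pics/j.png

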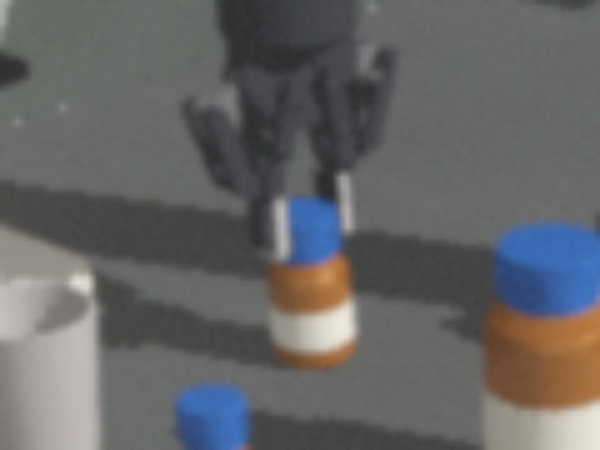

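bottle_50 is gripped by the cap (at (310,230)). I lift it high enough to pass above bottle_25 and carry it to the third pad.

Call:
{"method": "servo_tool", "body": {"commands": [{"x":0,"y":0,"z":-1,"wx":0,"wy":0,"wz":0},{"x":0,"y":0,"z":-4,"wx":0,"wy":0,"wz":0},{"x":0,"y":0,"z":-8,"wx":0,"wy":0,"wz":0},{"x":1.5,"y":-2,"z":-11.5,"wx":0,"wy":0,"wz":0},{"x":4,"y":-5,"z":-12,"wx":0,"wy":0,"wz":0},{"x":7,"y":-8.8,"z":-12,"wx":0,"wy":0,"wz":0},{"x":10,"y":-12.6,"z":-12,"wx":0,"wy":0,"wz":0},{"x":13,"y":-16.5,"z":-12,"wx":0,"wy":0,"wz":0},{"x":16,"y":-20.3,"z":-12,"wx":0,"wy":0,"wz":0},{"x":18.5,"y":-23.5,"z":-12,"wx":0,"wy":0,"wz":0},{"x":19.6,"y":-24.9,"z":-12,"wx":0,"wy":0,"wz":0},{"x":19.6,"y":-24.9,"z":-12,"wx":0,"wy":0,"wz":0}]}}

```text
clock: 12.05
tool_pos: [0.6066, -0.0653, 0.1506]
eef_rot: [[1.0, 0.003, -0.001], [0.003, -1.0, 0.0], [-0.001, -0.0, -1.0]]
wrist_force: [-0.2, -0.4, -0.7]
gripper_width: 0.444
```

Call:
{"method": "servo_tool", "body": {"commands": [{"x":0,"y":0,"z":2,"wx":0,"wy":0,"wz":0},{"x":0,"y":0,"z":5,"wx":0,"wy":0,"wz":0},{"x":0,"y":0,"z":7,"wx":0,"wy":0,"wz":0},{"x":0,"y":0,"z":8,"wx":0,"wy":0,"wz":0},{"x":0,"y":0,"z":8,"wx":0,"wy":0,"wz":0},{"x":0,"y":0,"z":8,"wx":0,"wy":0,"wz":0}]}}

```text
clock: 12.65
tool_pos: [0.6058, -0.0679, 0.0721]
eef_rot: [[1.0, -0.001, 0.001], [-0.001, -1.0, -0.0], [0.001, 0.0, -1.0]]
wrist_force: [-1.5, 0.1, -0.8]
gripper_width: 0.444
```

Run:
```python
from h import *
I,K,R,t=cam("scene"); s=manip.read_state(); print(s["clock"],s["tool_pos"],s["gripper_width"],s["wrist_force"])
u,v=proj(K,R,t,(.6055,-.068,.06)).astype(int)
x0,y0=u-60,v-60
C=cv2.resize(I[y0:y0+90,x0:x0+120],None,fx=5,fy=5)
p=np.array(s["tool_pos"])
for z,c in((.032,(0,255,0)),(p[2]-.0318,(0,0,255))):
  cv2.circle(C,tuple(int(a) for a in (proj(K,R,t,(p[0],p[1],z))-[x0,y0])*5),3,c,-1)
cv2.imwrite("pics/k.png",C)
```

```text
12.7 [ 0.60623138 -0.06777536  0.07247114] 0.44347745216777196 [-0.5214275   0.04392526 -1.05767832]
```

View pics/k.png

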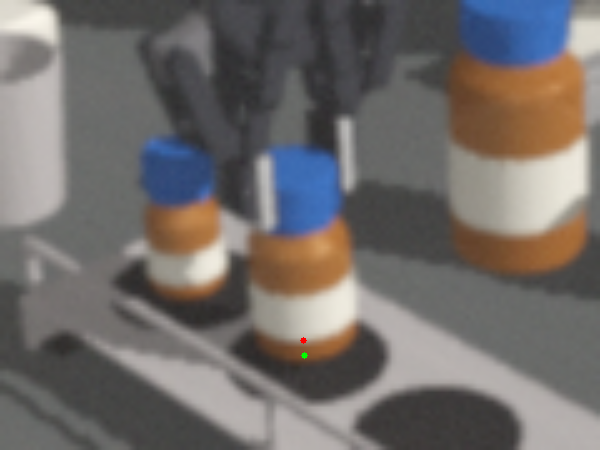

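bottle_25 is upright on its pad. bottle_50's foot is over its pad's centre at about (305,352). Lowering.

Call:
{"method": "servo_tool", "body": {"commands": [{"x":0,"y":0,"z":0.3,"wx":0,"wy":0,"wz":0},{"x":0,"y":0,"z":0.5,"wx":0,"wy":0,"wz":0},{"x":0,"y":0,"z":0.7,"wx":0,"wy":0,"wz":0},{"x":0,"y":0,"z":0.8,"wx":0,"wy":0,"wz":0},{"x":0,"y":0,"z":0.8,"wx":0,"wy":0,"wz":0},{"x":0,"y":0,"z":0.8,"wx":0,"wy":0,"wz":0}]}}

```text
clock: 13.3
tool_pos: [0.6058, -0.0672, 0.0638]
eef_rot: [[1.0, 0.0, 0.001], [0.0, -1.0, -0.0], [0.001, 0.0, -1.0]]
wrist_force: [-2.0, -0.4, 6.2]
gripper_width: 0.446
```

Call:
{"method": "servo_tool", "body": {"commands": [{"x":0,"y":0,"z":0,"wx":0,"wy":0,"wz":0},{"x":0,"y":0,"z":0,"wx":0,"wy":0,"wz":0},{"x":0,"y":0,"z":0,"wx":0,"wy":0,"wz":0},{"x":0,"y":0,"z":0,"wx":0,"wy":0,"wz":0},{"x":0,"y":0,"z":0,"wx":0,"wy":0,"wz":0},{"x":0,"y":0,"z":-1.5,"wx":0,"wy":0,"wz":0},{"x":0,"y":0,"z":-4,"wx":0,"wy":0,"wz":0},{"x":0,"y":0,"z":-8,"wx":0,"wy":0,"wz":0},{"x":0,"y":0,"z":-10,"wx":0,"wy":0,"wz":0},{"x":0,"y":0,"z":-10,"wx":0,"wy":0,"wz":0},{"x":0,"y":0,"z":-10,"wx":0,"wy":0,"wz":0}], "hand": 6.5}}

```text
clock: 14.4
tool_pos: [0.6059, -0.0672, 0.163]
eef_rot: [[1.0, -0.0, 0.001], [-0.0, -1.0, -0.0], [0.001, 0.0, -1.0]]
wrist_force: [0.8, -0.7, -0.1]
gripper_width: 0.763
```

Call:
{"method": "servo_tool", "body": {"commands": [{"x":-2,"y":-4,"z":0,"wx":0,"wy":0,"wz":0},{"x":-4,"y":-8,"z":0,"wx":0,"wy":0,"wz":0},{"x":-6,"y":-12.5,"z":0,"wx":0,"wy":0,"wz":0},{"x":-8,"y":-17,"z":0,"wx":0,"wy":0,"wz":0},{"x":-10,"y":-21.5,"z":0,"wx":0,"wy":0,"wz":0},{"x":-12,"y":-26,"z":0,"wx":0,"wy":0,"wz":0},{"x":-14,"y":-30.5,"z":0,"wx":0,"wy":0,"wz":0},{"x":-16,"y":-34.5,"z":0,"wx":0,"wy":0,"wz":0},{"x":-18,"y":-38,"z":0,"wx":0,"wy":0,"wz":0},{"x":-18.6,"y":-39.8,"z":2,"wx":0,"wy":0,"wz":0},{"x":-18.6,"y":-39.8,"z":4,"wx":0,"wy":0,"wz":0},{"x":-18.6,"y":-39.8,"z":4,"wx":0,"wy":0,"wz":0}], "hand": 8.5}}

```text
clock: 15.6
tool_pos: [0.417, 0.3298, 0.1187]
eef_rot: [[1.0, 0.002, -0.006], [0.002, -1.0, -0.005], [-0.006, 0.005, -1.0]]
wrist_force: [0.5, -0.7, -0.1]
gripper_width: 0.997
```

```bash
python3 chk.py | cut -c1-330
```

```text
15.6 [0.417  0.3298 0.1187] 0.9972147028733992
top [349. 187.] 226 {'25': [[0.617, -0.072], [0.608, -0.07]], '50': [[0.613, -0.071], [0.604, -0.069]], '100': [[0.608, -0.07], [0.6, -0.068]], '250': [[0.599, -0.068], [0.59, -0.066]]}
top [387. 189.] 151 {'25': [[0.612, -0.163], [0.603, -0.159]], '50': [[0.608, -0.161], [0.599, -0.157]], '100': [[0.604, -0.159], [0.595, -0.155]], '250': [[0.594, -0.154], [0.585, -0.15]]}
top [366. 260.] 447 {'25': [[0.438, -0.113], [0.433, -0.11]], '50': [[0.435, -0.111], [0.431, -0.109]], '100': [[0.433, -0.11], [0.428, -0.107]], '250': [[0.428, -0.107], [0.423, -0.104]]}
top [181. 260.] 205 {'25': [[0.429, 0.328], [0.424, 0.321]], '50': [[0.427, 0.324], [0.422, 0.317]], '100': [[0.424, 0.321], [0.42, 0.314]], '250': [[0.42, 0.313], [0.415, 0.306]]}
scene [307. 188.] 319 {'25': [[0.328, -0.204], [0.376, -0.156]], '50': [[0.352, -0.18], [0.401, -0.132]], '100': [[0.375, -0.157], [0.424, -0.109]], '250': [[0.43, -0.104], [0.478, -0.056]]}
scene [239. 218.] 142 {'25': [[0.57, -0.203], [0.605, -0.155]], '50': [[0.588, -0.178], [0.623, -0.13]], '100': [[0.604, -0.155], [0.639, -0.107]], '250': [[0.643, -0.102], [0.679, -0.054]]}
scene [263. 225.] 246 {'25': [[0.552, -0.132], [0.588, -0.088]], '50': [[0.57, -0.109], [0.606, -0.065]], '100': [[0.587, -0.088], [0.623, -0.044]], '250': [[0.627, -0.04], [0.664, 0.004]]}
scene [466. 266.] 522 {'25': [[0.375, 0.313], [0.421, 0.332]], '50': [[0.399, 0.322], [0.445, 0.341]], '100': [[0.42, 0.331], [0.466, 0.351]], '250': [[0.472, 0.353], [0.518, 0.372]]}
```

bottle_50 is at (0.605,-0.067), on target. Next I pick bottle_100.

Call:
{"method": "servo_tool", "body": {"commands": [{"x":0,"y":0,"z":2,"wx":0,"wy":0,"wz":0},{"x":0,"y":0,"z":4.5,"wx":0,"wy":0,"wz":0},{"x":0,"y":0,"z":6,"wx":0,"wy":0,"wz":0},{"x":0,"y":0,"z":7.3,"wx":0,"wy":0,"wz":0},{"x":0,"y":0,"z":7.3,"wx":0,"wy":0,"wz":0},{"x":0,"y":0,"z":7.3,"wx":0,"wy":0,"wz":0}]}}

```text
clock: 16.3
tool_pos: [0.4201, 0.3307, 0.0507]
eef_rot: [[1.0, -0.001, 0.001], [-0.001, -1.0, 0.0], [0.001, -0.0, -1.0]]
wrist_force: [0.0, 0.6, -0.4]
gripper_width: 0.996
```

Call:
{"method": "servo_tool", "body": {"commands": [{"x":0,"y":0,"z":0,"wx":0,"wy":0,"wz":0},{"x":0,"y":0,"z":0,"wx":0,"wy":0,"wz":0},{"x":0,"y":0,"z":0,"wx":0,"wy":0,"wz":0},{"x":0,"y":0,"z":0,"wx":0,"wy":0,"wz":0},{"x":0,"y":0,"z":0,"wx":0,"wy":0,"wz":0},{"x":0,"y":0,"z":0,"wx":0,"wy":0,"wz":0},{"x":0,"y":0,"z":0,"wx":0,"wy":0,"wz":0},{"x":0,"y":0,"z":0,"wx":0,"wy":0,"wz":0}], "hand": 0}}

```text
clock: 17.1
tool_pos: [0.4201, 0.3314, 0.0514]
eef_rot: [[1.0, 0.0, 0.001], [0.0, -1.0, 0.002], [0.001, -0.002, -1.0]]
wrist_force: [-1.5, -0.5, 5.9]
gripper_width: 0.582
```

Run:
```python
from h import *
I,K,R,t=cam("scene"); s=manip.read_state(); print(s["clock"],s["tool_pos"],s["gripper_width"],s["wrist_force"])
u,v=proj(K,R,t,(.42,.331,.08)).astype(int)
cv2.imwrite("pics/l.png",cv2.resize(I[v-55:v+45,u-60:u+60],None,fx=5,fy=5))
```

```text
17.15 [0.42007106 0.33142918 0.05139228] 0.5850048617717369 [-0.99208651 -0.44329391  5.72478397]
```

View pics/l.png

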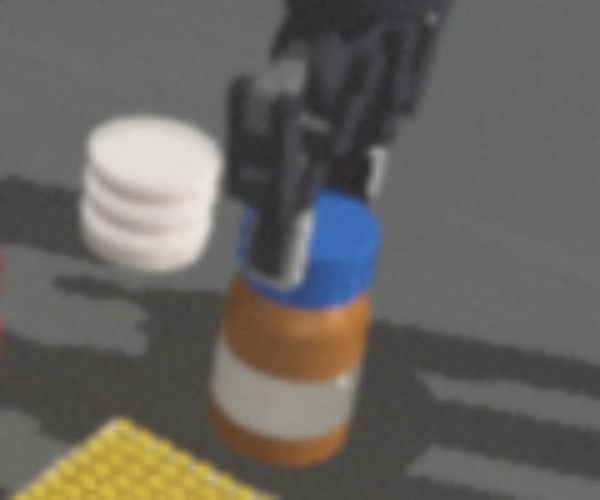

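bottle_100 is gripped by the cap, around (320,250). I carry it over the red look-alike with the foot at 120 mm to the second pad.

Call:
{"method": "servo_tool", "body": {"commands": [{"x":0,"y":0,"z":-1,"wx":0,"wy":0,"wz":0},{"x":0,"y":0,"z":-4,"wx":0,"wy":0,"wz":0},{"x":0,"y":0,"z":-8,"wx":0,"wy":0,"wz":0},{"x":1,"y":1.7,"z":-11.5,"wx":0,"wy":0,"wz":0},{"x":3,"y":5,"z":-12,"wx":0,"wy":0,"wz":0},{"x":5.4,"y":9,"z":-12,"wx":0,"wy":0,"wz":0},{"x":8,"y":13.3,"z":-12,"wx":0,"wy":0,"wz":0},{"x":10.6,"y":17.6,"z":-12,"wx":0,"wy":0,"wz":0},{"x":13.2,"y":22,"z":-12,"wx":0,"wy":0,"wz":0},{"x":15.8,"y":26.3,"z":-12,"wx":0,"wy":0,"wz":0},{"x":17.8,"y":29.6,"z":-12,"wx":0,"wy":0,"wz":0},{"x":18.7,"y":31.1,"z":-12,"wx":0,"wy":0,"wz":0}]}}

```text
clock: 18.35
tool_pos: [0.6079, 0.0165, 0.1699]
eef_rot: [[1.0, -0.003, -0.0], [-0.003, -1.0, -0.001], [-0.0, 0.001, -1.0]]
wrist_force: [0.4, 0.7, -2.4]
gripper_width: 0.583
```

Call:
{"method": "servo_tool", "body": {"commands": [{"x":0,"y":0,"z":0,"wx":0,"wy":0,"wz":0},{"x":0,"y":0,"z":2,"wx":0,"wy":0,"wz":0},{"x":0,"y":0,"z":5,"wx":0,"wy":0,"wz":0},{"x":0,"y":0,"z":7,"wx":0,"wy":0,"wz":0},{"x":0,"y":0,"z":8,"wx":0,"wy":0,"wz":0},{"x":0,"y":0,"z":8,"wx":0,"wy":0,"wz":0},{"x":0,"y":0,"z":8,"wx":0,"wy":0,"wz":0}]}}

```text
clock: 19.05
tool_pos: [0.6069, 0.0205, 0.0911]
eef_rot: [[1.0, 0.001, 0.001], [0.001, -1.0, 0.0], [0.001, -0.0, -1.0]]
wrist_force: [0.0, -0.0, -1.2]
gripper_width: 0.582
```

Run:
```python
from h import *
I,K,R,t=cam("scene"); s=manip.read_state(); print(s["clock"],s["tool_pos"],s["gripper_width"],s["wrist_force"])
u,v=proj(K,R,t,(.607,.020,.06)).astype(int)
x0,y0=u-60,v-60
C=cv2.resize(I[y0:y0+100,x0:x0+120],None,fx=5,fy=5)
p=np.array(s["tool_pos"])
for z,c in((.032,(0,255,0)),(p[2]-.0514,(0,0,255))):
  cv2.circle(C,tuple(int(a) for a in (proj(K,R,t,(p[0],p[1],z))-[x0,y0])*5),3,c,-1)
cv2.imwrite("pics/m.png",C)
```

```text
19.1 [0.60728139 0.020339   0.09148567] 0.5802822239240543 [ 0.12912285 -0.21899788 -1.88195983]
```

View pics/m.png

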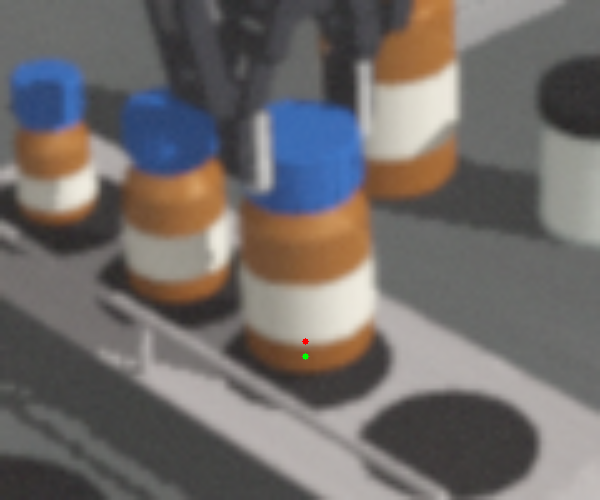

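bottle_100 hangs just above the second pad, centred at about (305,345), and the others stand upright. Lower and release.

Call:
{"method": "servo_tool", "body": {"commands": [{"x":0,"y":0,"z":0.3,"wx":0,"wy":0,"wz":0},{"x":0,"y":0,"z":0.5,"wx":0,"wy":0,"wz":0},{"x":0,"y":0,"z":0.7,"wx":0,"wy":0,"wz":0},{"x":0,"y":0,"z":0.78,"wx":0,"wy":0,"wz":0},{"x":0,"y":0,"z":0.78,"wx":0,"wy":0,"wz":0},{"x":0,"y":0,"z":0.78,"wx":0,"wy":0,"wz":0}]}}

```text
clock: 19.7
tool_pos: [0.6069, 0.0197, 0.0834]
eef_rot: [[1.0, -0.0, 0.001], [-0.0, -1.0, 0.0], [0.001, -0.0, -1.0]]
wrist_force: [-3.3, -0.2, 5.7]
gripper_width: 0.582
```

Call:
{"method": "servo_tool", "body": {"commands": [{"x":0,"y":0,"z":0,"wx":0,"wy":0,"wz":0},{"x":0,"y":0,"z":0,"wx":0,"wy":0,"wz":0},{"x":0,"y":0,"z":0,"wx":0,"wy":0,"wz":0},{"x":0,"y":0,"z":0,"wx":0,"wy":0,"wz":0},{"x":0,"y":0,"z":0,"wx":0,"wy":0,"wz":0},{"x":0,"y":0,"z":-1.5,"wx":0,"wy":0,"wz":0},{"x":0,"y":0,"z":-4,"wx":0,"wy":0,"wz":0},{"x":0,"y":0,"z":-7,"wx":0,"wy":0,"wz":0},{"x":0,"y":0,"z":-10,"wx":0,"wy":0,"wz":0},{"x":0,"y":0,"z":-10,"wx":0,"wy":0,"wz":0},{"x":0,"y":0,"z":-10,"wx":0,"wy":0,"wz":0}], "hand": 7.5}}

```text
clock: 20.8
tool_pos: [0.6071, 0.0198, 0.1827]
eef_rot: [[1.0, -0.0, 0.002], [-0.0, -1.0, 0.0], [0.002, -0.0, -1.0]]
wrist_force: [-1.1, 0.7, -0.3]
gripper_width: 0.875
```

Call:
{"method": "servo_tool", "body": {"commands": [{"x":-2,"y":1.4,"z":0,"wx":0,"wy":0,"wz":0},{"x":-5.5,"y":3.9,"z":0,"wx":0,"wy":0,"wz":0},{"x":-9,"y":6.3,"z":0,"wx":0,"wy":0,"wz":0},{"x":-12.5,"y":8.8,"z":0,"wx":0,"wy":0,"wz":0},{"x":-16,"y":11.3,"z":0,"wx":0,"wy":0,"wz":0},{"x":-17.8,"y":12.5,"z":2,"wx":0,"wy":0,"wz":0},{"x":-17.8,"y":12.5,"z":3,"wx":0,"wy":0,"wz":0},{"x":-17.8,"y":12.5,"z":3,"wx":0,"wy":0,"wz":0}], "hand": 8.5}}

```text
clock: 21.6
tool_pos: [0.4274, -0.1049, 0.15]
eef_rot: [[1.0, -0.001, -0.003], [-0.001, -1.0, 0.001], [-0.003, -0.001, -1.0]]
wrist_force: [0.9, 1.3, -0.0]
gripper_width: 0.994
```

Call:
{"method": "servo_tool", "body": {"commands": [{"x":0,"y":0,"z":1.5,"wx":0,"wy":0,"wz":0},{"x":0,"y":0,"z":3.5,"wx":0,"wy":0,"wz":0},{"x":0,"y":0,"z":5.5,"wx":0,"wy":0,"wz":0},{"x":0,"y":0,"z":6.6,"wx":0,"wy":0,"wz":0},{"x":0,"y":0,"z":6.6,"wx":0,"wy":0,"wz":0},{"x":0,"y":0,"z":6.6,"wx":0,"wy":0,"wz":0}]}}

```text
clock: 22.2
tool_pos: [0.4293, -0.1049, 0.0865]
eef_rot: [[1.0, 0.001, -0.0], [0.001, -1.0, 0.0], [-0.0, -0.0, -1.0]]
wrist_force: [0.9, 0.1, -0.6]
gripper_width: 0.999
```

```bash
python3 chk.py | cut -c1-330
python3 - <<'E'
from h import *
I,K,R,t=cam("scene"); u,v=proj(K,R,t,(.429,-.105,.11)).astype(int)
cv2.imwrite("pics/n.png",cv2.resize(I[v-45:v+55,u-60:u+60],None,fx=5,fy=5))
E
```

```text
22.2 [ 0.4293 -0.1049  0.0865] 0.9990617189465476
top [312. 184.] 404 {'25': [[0.622, 0.019], [0.613, 0.019]], '50': [[0.618, 0.019], [0.609, 0.019]], '100': [[0.614, 0.019], [0.605, 0.019]], '250': [[0.604, 0.019], [0.595, 0.019]]}
top [349. 186.] 245 {'25': [[0.618, -0.071], [0.609, -0.07]], '50': [[0.614, -0.071], [0.605, -0.069]], '100': [[0.609, -0.07], [0.601, -0.068]], '250': [[0.6, -0.068], [0.591, -0.066]]}
top [387. 185.] 53 {'25': [[0.622, -0.164], [0.614, -0.16]], '50': [[0.618, -0.162], [0.609, -0.158]], '100': [[0.614, -0.16], [0.605, -0.156]], '250': [[0.604, -0.156], [0.595, -0.152]]}
scene [307. 188.] 312 {'25': [[0.328, -0.204], [0.376, -0.156]], '50': [[0.352, -0.18], [0.401, -0.132]], '100': [[0.375, -0.157], [0.424, -0.109]], '250': [[0.429, -0.103], [0.478, -0.055]]}
scene [239. 218.] 173 {'25': [[0.568, -0.203], [0.603, -0.155]], '50': [[0.586, -0.179], [0.621, -0.131]], '100': [[0.603, -0.156], [0.638, -0.108]], '250': [[0.642, -0.103], [0.677, -0.055]]}
scene [263. 225.] 266 {'25': [[0.551, -0.133], [0.587, -0.089]], '50': [[0.569, -0.11], [0.605, -0.066]], '100': [[0.586, -0.09], [0.623, -0.045]], '250': [[0.627, -0.041], [0.663, 0.004]]}
scene [290. 233.] 456 {'25': [[0.534, -0.058], [0.571, -0.018]], '50': [[0.552, -0.038], [0.589, 0.002]], '100': [[0.57, -0.019], [0.607, 0.021]], '250': [[0.611, 0.025], [0.648, 0.065]]}
```

View pics/n.png

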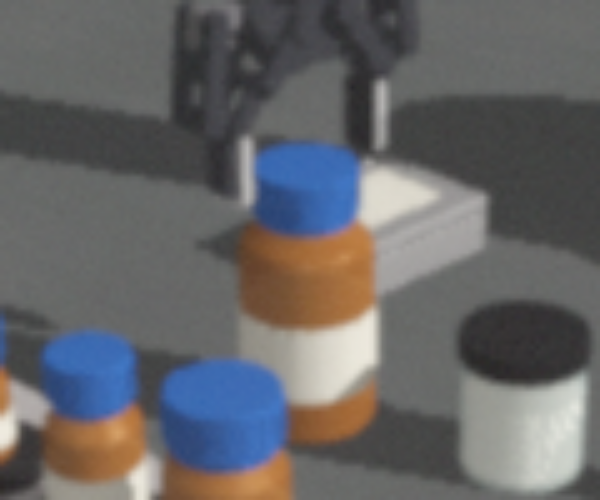

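All three placed bottles are on target. The fingertips straddle the 250 cap at about (222,198) and (360,148). I go 4 mm deeper and grip.

Call:
{"method": "servo_tool", "body": {"commands": [{"x":0,"y":0,"z":0.4,"wx":0,"wy":0,"wz":0},{"x":0,"y":0,"z":0.4,"wx":0,"wy":0,"wz":0},{"x":0,"y":0,"z":0.4,"wx":0,"wy":0,"wz":0}]}}

```text
clock: 22.65
tool_pos: [0.4286, -0.1052, 0.0823]
eef_rot: [[1.0, -0.0, 0.0], [-0.0, -1.0, -0.0], [0.0, 0.0, -1.0]]
wrist_force: [0.2, 0.1, 1.0]
gripper_width: 0.996
```

Call:
{"method": "servo_tool", "body": {"commands": [{"x":0,"y":0,"z":0,"wx":0,"wy":0,"wz":0},{"x":0,"y":0,"z":0,"wx":0,"wy":0,"wz":0},{"x":0,"y":0,"z":0,"wx":0,"wy":0,"wz":0},{"x":0,"y":0,"z":0,"wx":0,"wy":0,"wz":0},{"x":0,"y":0,"z":0,"wx":0,"wy":0,"wz":0},{"x":0,"y":0,"z":0,"wx":0,"wy":0,"wz":0},{"x":0,"y":0,"z":0,"wx":0,"wy":0,"wz":0},{"x":0,"y":0,"z":0,"wx":0,"wy":0,"wz":0}], "hand": 0}}

```text
clock: 23.45
tool_pos: [0.4286, -0.1053, 0.0827]
eef_rot: [[1.0, -0.0, 0.0], [-0.0, -1.0, -0.0], [0.0, 0.0, -1.0]]
wrist_force: [-2.4, -0.2, 4.8]
gripper_width: 0.61
```

Call:
{"method": "servo_tool", "body": {"commands": [{"x":0,"y":0,"z":-0.5,"wx":0,"wy":0,"wz":0},{"x":0,"y":0,"z":-1,"wx":0,"wy":0,"wz":0},{"x":0,"y":0,"z":-1,"wx":0,"wy":0,"wz":0},{"x":0,"y":0,"z":-1,"wx":0,"wy":0,"wz":0}]}}

```text
clock: 23.85
tool_pos: [0.4286, -0.1052, 0.092]
eef_rot: [[1.0, 0.0, -0.0], [0.0, -1.0, 0.0], [-0.0, -0.0, -1.0]]
wrist_force: [0.4, 0.7, -3.9]
gripper_width: 0.61
```

bottle_250's weight shows (-3.9 N), so it is held. I lift it with the foot at 150 mm to clear the shelf bottles and carry it to the far pad.

Call:
{"method": "servo_tool", "body": {"commands": [{"x":0,"y":0,"z":-3,"wx":0,"wy":0,"wz":0},{"x":0,"y":0,"z":-6.5,"wx":0,"wy":0,"wz":0},{"x":0,"y":0,"z":-10,"wx":0,"wy":0,"wz":0},{"x":0.5,"y":-0.6,"z":-13,"wx":0,"wy":0,"wz":0},{"x":2,"y":-2.4,"z":-14,"wx":0,"wy":0,"wz":0},{"x":4.5,"y":-5.3,"z":-14,"wx":0,"wy":0,"wz":0},{"x":7.3,"y":-8.6,"z":-14,"wx":0,"wy":0,"wz":0},{"x":10.2,"y":-12,"z":-14,"wx":0,"wy":0,"wz":0},{"x":13,"y":-15.3,"z":-14,"wx":0,"wy":0,"wz":0},{"x":15.5,"y":-18.3,"z":-14,"wx":0,"wy":0,"wz":0},{"x":17.3,"y":-20.4,"z":-14,"wx":0,"wy":0,"wz":0},{"x":18.1,"y":-21.3,"z":-14,"wx":0,"wy":0,"wz":0}]}}

```text
clock: 25.05
tool_pos: [0.6108, 0.11, 0.2304]
eef_rot: [[1.0, 0.002, -0.002], [0.002, -1.0, 0.0], [-0.002, -0.0, -1.0]]
wrist_force: [0.2, -1.0, -5.0]
gripper_width: 0.608
```

Call:
{"method": "servo_tool", "body": {"commands": [{"x":0,"y":0,"z":0,"wx":0,"wy":0,"wz":0},{"x":0,"y":0,"z":2,"wx":0,"wy":0,"wz":0},{"x":0,"y":0,"z":5,"wx":0,"wy":0,"wz":0},{"x":0,"y":0,"z":8,"wx":0,"wy":0,"wz":0},{"x":0,"y":0,"z":10,"wx":0,"wy":0,"wz":0},{"x":0,"y":0,"z":11,"wx":0,"wy":0,"wz":0},{"x":0,"y":0,"z":11,"wx":0,"wy":0,"wz":0},{"x":0,"y":0,"z":11,"wx":0,"wy":0,"wz":0}]}}

```text
clock: 25.85
tool_pos: [0.6099, 0.1073, 0.1235]
eef_rot: [[1.0, -0.001, 0.001], [-0.001, -1.0, 0.0], [0.001, -0.0, -1.0]]
wrist_force: [0.3, -0.2, -4.2]
gripper_width: 0.611
```

```bash
python3 chk.py | grep -v top|cut -c1-330
```

```text
25.85 [0.6099 0.1073 0.1235] 0.6106379006445252
scene [239. 218.] 159 {'25': [[0.569, -0.203], [0.604, -0.155]], '50': [[0.587, -0.179], [0.622, -0.131]], '100': [[0.604, -0.156], [0.639, -0.108]], '250': [[0.643, -0.103], [0.678, -0.055]]}
scene [264. 225.] 254 {'25': [[0.551, -0.132], [0.587, -0.088]], '50': [[0.569, -0.11], [0.605, -0.066]], '100': [[0.586, -0.089], [0.623, -0.045]], '250': [[0.627, -0.04], [0.663, 0.004]]}
scene [322. 230.] 413 {'25': [[0.471, -0.012], [0.512, 0.025]], '50': [[0.492, 0.007], [0.532, 0.044]], '100': [[0.511, 0.024], [0.552, 0.062]], '250': [[0.556, 0.066], [0.597, 0.103]]}
scene [290. 233.] 443 {'25': [[0.533, -0.057], [0.57, -0.017]], '50': [[0.552, -0.037], [0.589, 0.003]], '100': [[0.57, -0.018], [0.607, 0.022]], '250': [[0.611, 0.026], [0.648, 0.066]]}
```

Call:
{"method": "servo_tool", "body": {"commands": [{"x":0,"y":0,"z":0.3,"wx":0,"wy":0,"wz":0},{"x":0,"y":0,"z":0.5,"wx":0,"wy":0,"wz":0},{"x":0,"y":0,"z":0.7,"wx":0,"wy":0,"wz":0},{"x":0,"y":0,"z":0.83,"wx":0,"wy":0,"wz":0},{"x":0,"y":0,"z":0.83,"wx":0,"wy":0,"wz":0},{"x":0,"y":0,"z":0.83,"wx":0,"wy":0,"wz":0}]}}

```text
clock: 26.55
tool_pos: [0.6097, 0.1079, 0.1148]
eef_rot: [[1.0, 0.0, 0.001], [0.0, -1.0, 0.0], [0.001, -0.0, -1.0]]
wrist_force: [-2.8, 0.2, 4.8]
gripper_width: 0.617
```

In contact with the pad (+4.8 N). Releasing, then retreating.

Call:
{"method": "servo_tool", "body": {"commands": [{"x":0,"y":0,"z":0,"wx":0,"wy":0,"wz":0},{"x":0,"y":0,"z":0,"wx":0,"wy":0,"wz":0},{"x":0,"y":0,"z":0,"wx":0,"wy":0,"wz":0},{"x":0,"y":0,"z":0,"wx":0,"wy":0,"wz":0},{"x":0,"y":0,"z":0,"wx":0,"wy":0,"wz":0},{"x":0,"y":0,"z":-1.5,"wx":0,"wy":0,"wz":0},{"x":0,"y":0,"z":-4,"wx":0,"wy":0,"wz":0},{"x":0,"y":0,"z":-7,"wx":0,"wy":0,"wz":0},{"x":0,"y":0,"z":-10,"wx":0,"wy":0,"wz":0},{"x":0,"y":0,"z":-10,"wx":0,"wy":0,"wz":0}], "hand": 7.5}}

```text
clock: 27.55
tool_pos: [0.6114, 0.1081, 0.2186]
eef_rot: [[1.0, 0.0, 0.007], [0.0, -1.0, 0.001], [0.007, -0.001, -1.0]]
wrist_force: [-0.3, -0.3, 0.1]
gripper_width: 0.877
```

Call:
{"method": "servo_tool", "body": {"commands": [{"x":-3,"y":0,"z":0,"wx":0,"wy":0,"wz":0},{"x":-7,"y":0,"z":0,"wx":0,"wy":0,"wz":0},{"x":-11,"y":0,"z":0,"wx":0,"wy":0,"wz":0},{"x":-15,"y":0,"z":0,"wx":0,"wy":0,"wz":0},{"x":-19,"y":0,"z":0,"wx":0,"wy":0,"wz":0},{"x":-22,"y":0,"z":0,"wx":0,"wy":0,"wz":0},{"x":-24,"y":0,"z":0,"wx":0,"wy":0,"wz":0},{"x":-24,"y":0,"z":0,"wx":0,"wy":0,"wz":0},{"x":-24,"y":0,"z":0,"wx":0,"wy":0,"wz":0}]}}

```text
clock: 28.45
tool_pos: [0.3699, 0.1079, 0.2137]
eef_rot: [[1.0, 0.0, 0.001], [0.0, -1.0, 0.0], [0.001, -0.0, -1.0]]
wrist_force: [0.3, 0.4, 0.0]
gripper_width: 0.878
```

```bash
python3 chk.py | cut -c1-330
python3 - <<'E'
from h import *
cv2.imwrite("pics/z.png",cam("scene")[0])
E
```

```text
28.45 [0.3699 0.1079 0.2137] 0.8779847243159301
top [274. 177.] 465 {'25': [[0.637, 0.114], [0.628, 0.111]], '50': [[0.632, 0.113], [0.623, 0.11]], '100': [[0.628, 0.112], [0.619, 0.109]], '250': [[0.618, 0.109], [0.609, 0.107]]}
top [312. 184.] 412 {'25': [[0.623, 0.019], [0.614, 0.019]], '50': [[0.618, 0.019], [0.609, 0.019]], '100': [[0.614, 0.019], [0.605, 0.019]], '250': [[0.604, 0.019], [0.595, 0.019]]}
top [349. 186.] 245 {'25': [[0.618, -0.071], [0.609, -0.07]], '50': [[0.614, -0.071], [0.605, -0.069]], '100': [[0.609, -0.07], [0.601, -0.068]], '250': [[0.6, -0.068], [0.591, -0.066]]}
top [386. 189.] 161 {'25': [[0.612, -0.162], [0.604, -0.158]], '50': [[0.608, -0.16], [0.599, -0.156]], '100': [[0.604, -0.158], [0.595, -0.154]], '250': [[0.594, -0.154], [0.586, -0.15]]}
scene [239. 218.] 171 {'25': [[0.569, -0.203], [0.604, -0.155]], '50': [[0.587, -0.179], [0.622, -0.131]], '100': [[0.603, -0.156], [0.638, -0.108]], '250': [[0.642, -0.103], [0.678, -0.055]]}
scene [263. 225.] 258 {'25': [[0.551, -0.133], [0.587, -0.089]], '50': [[0.569, -0.11], [0.606, -0.066]], '100': [[0.587, -0.089], [0.623, -0.045]], '250': [[0.627, -0.04], [0.663, 0.004]]}
scene [290. 233.] 454 {'25': [[0.533, -0.057], [0.57, -0.018]], '50': [[0.552, -0.037], [0.589, 0.003]], '100': [[0.569, -0.018], [0.607, 0.022]], '250': [[0.611, 0.026], [0.648, 0.066]]}
scene [320. 234.] 579 {'25': [[0.488, -0.005], [0.528, 0.032]], '50': [[0.508, 0.014], [0.548, 0.051]], '100': [[0.527, 0.031], [0.567, 0.068]], '250': [[0.571, 0.073], [0.611, 0.109]]}
```

View pics/z.png

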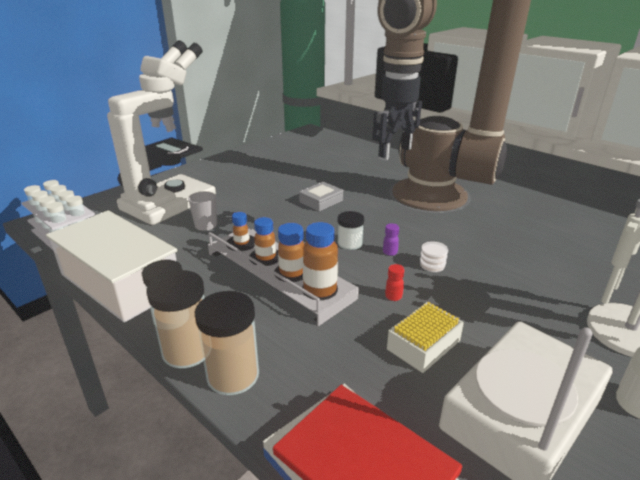

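All four bottles stand upright on the pads at (240,230), (264,240), (290,250) and (320,260), smallest nearest the microscope. The bystanders are where they started and the arm is clear.

```bash
python3 -c "
from bench import manip; print(manip.finish_job())"
```

```text
the job is handed in; nothing more can be done
None
```

All four bottles are on the shelf in size order, with bottle_25 at the microscope end and bottle_250 at the far end. I handed the job in at about 28.5 s of the 104 s.

- **Position:** In the last top and scene views, every cap was within about 3 mm of its pad centre in both directions.
- **Upright and bystanders:** In the final picture all four bottles look upright. The tip box, jar, petri dishes and beaker look unmoved, as do the purple and red look-alikes. I judged this by eye and measured neither tilt nor bystander shift.
- **Set-down force:** The wrist read at most about 6 N when each bottle touched its pad, far below the 80 N limit.
- **Disagreement:** In the images the fingertips sat about 35–40 mm higher than the reported tool height suggested. I set the first grip depth from the camera and reused that offset for the others. Every set-down met its pad at the height this predicted.

The hand-in reported no verdict.

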